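Hook the sprung shoe jig open to its mark and hold it

TASK

Pick up the orange-handled spring-gate hook, clip it round the pull pin of the shoe-holding jig so that the gate springs shut behind the pin, and pull the jig's spring-closed jaw open towards you with the hook until the white pointer stands over the red band on the rail. Keep it there: finish while still holding the hook with the jaw pulled open, so a colleague can set a shoe in. Do not pull on the pin or the jaw with the gripper itself, and leave the other things on the bench where they lie.

Things in the scene. Friction and masses are not known exactly. Their poses are not given: they have to be found in the camera images.
- hook: Loose pull hook lying flat, 0.2 kg. Origin: underside of the handle's centre; +x from handle to loop, y left, z up. Orange handle 80 long (x -40 to 40), 26 wide (grip across y), 26 high. A 10 wide shank leads to a rectangular steel loop, 16 high (z 0 to 16), outside to x 132, y +-26. Spring-gated mouth on its right (-y) side: see loop, gate.
- gate (a joint): Brass gate across the mouth, 33 long, hinged at x 76, y -21 of the hook. 0 = shut (sprung); opens only inwards, to 1.4 rad, at about 1 N. Push the hook to its right (-y) against the pin, pin at x 97 to 101, until the pin is on the loop's centre line (y 0); then draw the hook back: the pin goes to the loop's far end (x 117) and the gate springs shut.
- loop (a point): Centre of the space inside the hook's loop (x 98, y 0, z 8 of the hook). The space runs from x 74 to 122 and y -18 to 18. Left side and far end (x 122 to 132) are solid steel; the right side (y -26 to -18) is the open mouth from x 74 to 108, closed only by the brass gate, and a solid nose from x 108 on.
- pull_pin (a point): Upright steel pin, 10 diameter, 45 free height, near the end of the sliding jaw's flat tongue (30 wide). This point: pin's foot on the tongue's top, 35 above the bench. Axes as the jig's; the jaw pulls out to -x. Yellow disc on top, 40 diameter, 5 thick: the loop cannot pass over it, so the hook enters sideways between tongue and disc. 60 free between pin and jig bed.
- slide (a joint): Travel of the sprung sliding jaw in m: 0 = sprung home (start), grows as it is pulled towards -x of the jig, stop at 0.10. The spring pulls back with about 3 N at 0 and 90 N/m more (about 8 N at 0.05). It returns by itself when let go.
- pointer (a point): Tip of the thin white pointer (4 wide) that rides with the sliding jaw over the left (+y) steel rail, just above the rail's top.
- mark: Red band, 12 wide along the rail, on the top (40 above the bench) and outer side of the left rail of the fixed olive shoe jig (bed 240 x 130). Origin: centre of the band on the rail's top; axes as the jig's: +x away from the robot (yaw up to 0.28 rad), y left. At the start it lies 45 to 70 from the pointer towards -x; the pointer must end over the band, best at its middle.
- brush: Bystander: brush lying on the bench.
- hammer: Bystander: hammer lying on the bench.
- awl: Bystander: screwdriver lying on the bench.
- tin: Bystander: black polish tin, 72 diameter, 35 high.
- glue: Bystander: amber glue jar, 64 diameter, 100 high.
- heel: Bystander: black rubber heel, 67 long, 18 high.
Not all that is in view belongs to the job. What is shaped like the hook but blue or green is not meant.

How it is judged:
On the way, in this order (a step that is already met when the one before it is completed fails the run):
1. the hook is clipped round the pull pin: pin inside the loop, gate sprung shut (x of pull_pin in the frame of hook between 0.074 and 0.124 m and y of pull_pin in the frame of hook between -0.019 and 0.019 m and z of pull_pin in the frame of hook between -0.04 and 0.006 m and value of joint gate below 0.2 rad), for 0.1 s.
2. the jaw is pulled out by the hook until the pointer is over the red band (all of step 1 and x of pointer in the frame of mark between -0.006 and 0.006 m and contact force between hook and slide above 3 N and contact force between the fingers and hook above 3 N), for 0.3 s.
At the end, for the whole second after the job is handed in: The gripper still holds the hook (over 3 N), the hook is clipped round the pin with its gate shut (under 0.2 rad) and pulls it with over 3 N, and the pointer rests within 6 mm of the red band's middle, the slide standing still (all of step 2 and velocity of joint slide between -0.01 and 0.01 m/s); the arm keeps its last pose, push and grip.
It fails at once if the robot itself pushes or pulls the pin or the sliding jaw (contact force between any of the arm, the fingers and slide above 2 N).
It fails at once if another thing on the bench is moved by more than 30 mm (distance of any of brush, hammer, awl, tin, glue, heel from where it was at the start of the episode above 0.03 m).
It also fails if it takes over 43 s, if anything falls off the work surface, if the arm or the gripper's body presses on something with over 40 N, if the wrist force passes 120 N, or if a joint passes its speed limit or range.

ROBOT

A 7-joint arm with a two-finger parallel gripper is mounted at the origin on the work surface. World frame = base frame: x ahead of the robot, y to its left, z up, the work surface at z = 0. Lengths are in m, angles in rad, forces in N, time in s.
With the tool pointing down it reaches from about 0.4 to 0.85 m from the base axis. Payload 4.5 kg.
Tool frame: the origin (TCP) lies on the centre line of the jaws, within the pads' length; the fingertips stand 8 mm ahead of it and the grasp point (between the pads) lies 11 mm behind it; z points along the fingers, x is the direction in which the jaws open and shut, and the axes are right-handed (so a half turn about z gives the same grasp; the last joint's range is limited). The gripper opens to 88 mm and grips with 3 to 60 N. Pads are 18 mm wide; open, the fingers measure 123 mm over their backs; the gripper's body (75 mm by 187 mm) begins 45 mm behind the grasp point.
Start: joints at [1.272, 0.689, -0.195, 1.565, 0.157, 0.902, -0.215], TCP at [0.204, -0.591, 0.22] pointing down, gripper open.
Joint ranges: [-3.01, 3.01], [-0.46, 2.08], [-1.47, 1.51], [0.13, 2.56], [-1, 4.14], [0.04, 2.09], [-2.66, 2.66]. Speed limits (rad/s): [2.57, 2.57, 3.14, 3.14, 3.14, 3.14, 3.14].

INTERFACE

Orientations are given as a unit quaternion [x, y, z, w].
In Python, from plant import r gives the robot as it stands.
- The arm moves only by the shell command python3 -m pendant 'ROWS' [FORCE]. ROWS is JSON, a list of rows, each a list of 3 entries, a list of its own where there are three numbers: the turn, a rotation vector about the tool's x, y, z in rad, then the shift along the tool's x, y, z in m, then the opening, from 0 (shut) to 1 (fully open). In form: [[[wx, wy, wz], [tx, ty, tz], claw], ...]. A call has 1 to 10 rows; each row is the pose to reach, as a shift and turn from the pose commanded when the call began, along the tool's axes at that moment; what a row does not reach only later rows make up. A row lasts 1/10 s, in which the tool goes at most 50 mm and 8.59 degrees, less where a joint would pass 70% of its speed; a pose out of reach is approached as far as the arm can. A call with a gripper value outside its range is refused whole. The fingers move at their own pace and stop on an object; FORCE is the grip in N (left out, the last holds). Time passes only in rows, so rows that repeat a pose let the fingers close. It gives the time, the measured TCP pose, the force and the opening at its end, in the units of the state.
- r.get_state(): the state, without advancing time (a new reading comes with each control period).
- r.snapshot(name): name is "scene" or "side" or "wrist"; returns a dict with "image" (480x640x3 uint8, red, green, blue), "mtx" (3x3 intrinsics, pixels), "R" (3x3) and "t" (3): a world point X has camera coordinates R X + t; the wrist camera has in their place "T_tool_cam" (4x4, takes a point from camera to tool coordinates, whose origin is the TCP and whose axes are the tool frame's). Camera axes: x right, y down, z forward; pixel columns grow to the right and rows downward; lengths in m; the calibration is good to about 2 mm. A picture is of the moment at which its call begins: read the wrist's pose just before it. There is no depth.
- r.finish_job(): hands the job in, once; it reports no verdict.
The state is a dict: "clock": time; "q": joint angles; "qd": joint speeds; "joint_torque": joint torques, N m; "tool_pos": TCP position; "eef_rot": TCP orientation; "contact_force": force on the tool from outside, world axes, zero at the start; "moment": the same for the moment, N m; "opening": opening from 0.0 (shut) to 1.0 (fully open).
Only numpy, scipy, OpenCV 4.12 (cv2) and the standard library are available. Lean on these libraries where they do the work, as an engineer would, in place of code of your own. Each camera call takes 0.05 s, during which the arm holds its last target. There are 200 camera calls.

## Working session

There is one attempt and no reset: what is moved stays moved. The work goes in short steps, Python scripts to look and compute and a shell command to move; the robot and the scene stay as the last step left them, time stands still between calls to the robot, and variables do not carry over. Pictures are saved under pics/ and viewed, about 8 in all and at most 12, crops included, and the job is handed in when it is done.

```bash
ls; mkdir -p pics; cat > h.py <<'E'
import numpy as np, cv2
from scipy.spatial.transform import Rotation as Ro
from plant import r
def snap(n,f=None):
    st=r.get_state(); s=r.snapshot(n); im=s["image"]
    if n=="wrist":
        T=np.eye(4); T[:3,:3]=Ro.from_quat(st["eef_rot"]).as_matrix(); T[:3,3]=st["tool_pos"]
        C=T@np.array(s["T_tool_cam"]); R=C[:3,:3].T; t=-R@C[:3,3]
    else: R=np.array(s["R"]); t=np.array(s["t"])
    K=np.array(s["mtx"])
    if f:
        cv2.imwrite("pics/"+f+".png",im[:,:,::-1]); np.savez("pics/"+f+".npz",im=im,K=K,R=R,t=t)
    return im,K,R,t
def load(f):
    d=np.load("pics/"+f+".npz"); return d["im"],d["K"],d["R"],d["t"]
def ray(cam,px,z):
    _,K,R,t=cam; px=np.atleast_2d(px).astype(float)
    d=(np.linalg.inv(K)@np.c_[px,np.ones(len(px))].T).T@R; c=-R.T@t
    return c+d*((z-c[2])/d[:,2])[:,None]
def proj(cam,X):
    _,K,R,t=cam; p=(K@(R@np.atleast_2d(X).T+t[:,None])).T; return p[:,:2]/p[:,2:]
def mask(im,lo,hi):
    return cv2.inRange(cv2.cvtColor(im,cv2.COLOR_RGB2HSV),lo,hi)
def blobs(m,n=3,mn=15):
    c,_=cv2.findContours(m,cv2.RETR_EXTERNAL,cv2.CHAIN_APPROX_NONE)
    return [x for x in sorted(c,key=cv2.contourArea,reverse=True)[:n] if cv2.contourArea(x)>mn]
def state():
    s=r.get_state(); T=Ro.from_quat(s["eef_rot"])
    print("t",s["clock"],"p",np.round(s["tool_pos"],4),"rx",np.round(T.as_matrix()[:,0],3),"z",np.round(T.as_matrix()[:,2],3),"F",np.round(s["contact_force"],2),"o",round(float(s["opening"]),3),"q",np.round(s["q"],2))
    return s
E
python3 - <<'E'
from h import *
state()
for n in("scene","side"): snap(n,n+"0")
a=cv2.imread("pics/scene0.png"); b=cv2.imread("pics/side0.png")
E
```

```text
pics
t 0.0 p [ 0.2039 -0.5901  0.2187] rx [ 0.327 -0.945 -0.002] z [-0.001  0.002 -1.   ] F [-0.27 -0.21 -0.12] o 0.997 q [ 1.27  0.69 -0.19  1.57  0.16  0.9  -0.22]
```

View pics/scene0.png

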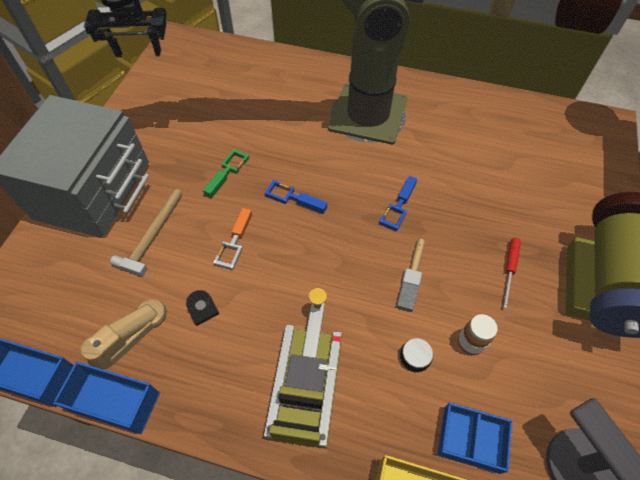

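View pics/side0.png

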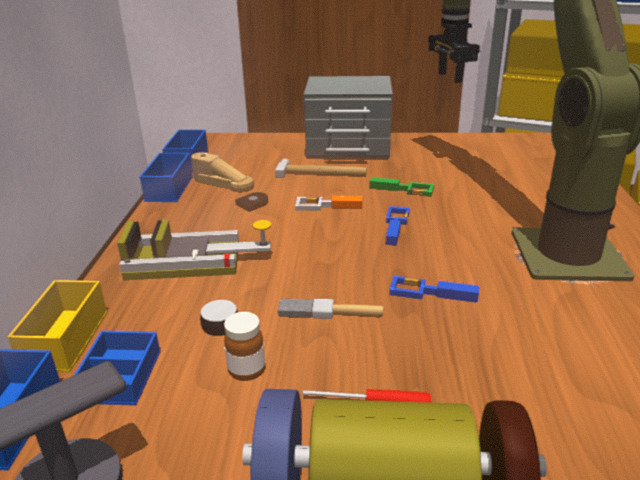

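The scene view shows the orange hook with its handle at about (242,222) and loop at (228,257). The yellow disc is at (318,296), the red band at (336,339) and the white pointer at (327,367). The side view shows the same layout.

```bash
python3 - <<'E'
from h import *
for n in("scene0","side0"):
    cam=load(n); im=cam[0]; print(n,"cam at",np.round(-cam[2].T@cam[3],2))
    for name,lo,hi,z in(("orange",(7,170,150),(15,255,255),.026),("yellow",(20,170,150),(28,255,255),.085),("red",(0,170,100),(4,255,255),.04)):
        for c in blobs(mask(im,lo,hi),5,12):
            M=cv2.moments(c); p=(M['m10']/M['m00'],M['m01']/M['m00']); rc=cv2.minAreaRect(c)
            if name!="red" and M['m00']>3000: continue
            bp=ray(cam,cv2.boxPoints(rc),z)
            print(name,np.round(p,1),M['m00'],np.round(ray(cam,p,z)[0],4),np.round(bp[:,:2],3).tolist())
cam=load("scene0")
# lines: tongue/pin disc, loop end, rails
for nm,px,z in(("loop far mid",(227,265),.016),("shank",(236,240),.013),("pointer",(322,367),.042),("railL a",(337,334),.04),("railL b",(325,437),.04),("railR a",(289,328),.04),("railR b",(268,435),.04)):
    print(nm,np.round(ray(cam,px,z)[0],4))
E
```

```text
scene0 cam at [1.11 0.16 1.07]
orange [241.  220.7] 232.5 [ 0.495  -0.2238  0.026 ] [[0.533, -0.237], [0.45, -0.237], [0.456, -0.21], [0.538, -0.211]]
yellow [317.3 295.8] 184.5 [0.6716 0.0321 0.085 ] [[0.658, 0.009], [0.648, 0.044], [0.684, 0.053], [0.693, 0.019]]
yellow [414. 468.] 131.5 [0.9595 0.302  0.085 ] [[0.995, 0.245], [0.955, 0.236], [0.912, 0.389], [0.953, 0.394]]
red [513.2 254.3] 277.5 [0.4109 0.4592 0.04  ] [[0.46, 0.444], [0.361, 0.451], [0.36, 0.475], [0.458, 0.467]]
red [336.4 338.3] 18.5 [0.7394 0.0959 0.04  ] [[0.745, 0.088], [0.736, 0.087], [0.734, 0.103], [0.743, 0.104]]
side0 cam at [0.46 1.14 0.68]
orange [ 21.8 458.8] 456.0 [0.9217 0.6154 0.026 ] [[0.943, 0.644], [0.927, 0.573], [0.901, 0.591], [0.919, 0.659]]
orange [306.4 428.9] 116.0 [0.5317 0.545  0.026 ] [[0.537, 0.571], [0.539, 0.519], [0.527, 0.52], [0.526, 0.572]]
orange [306.8 405.6] 88.0 [0.535  0.4998 0.026 ] [[0.548, 0.476], [0.532, 0.473], [0.524, 0.519], [0.539, 0.523]]
yellow [ 54.5 310. ] 2796.5 [0.9835 0.3534 0.085 ] [[1.028, 0.426], [1.028, 0.184], [0.928, 0.273], [0.945, 0.485]]
yellow [536.4  28. ] 453.5 [-0.4664 -2.1926  0.085 ] [[-0.318, -2.047], [-0.419, -2.488], [-0.622, -2.392], [-0.502, -1.973]]
yellow [529.9  77.4] 128.0 [-0.1888 -1.1776  0.085 ] [[-0.09, -1.192], [-0.104, -1.255], [-0.294, -1.161], [-0.276, -1.103]]
yellow [261.7 224.2] 107.5 [0.67   0.0334 0.085 ] [[0.692, 0.015], [0.655, 0.014], [0.65, 0.05], [0.686, 0.051]]
red [397.5 395.5] 540.0 [0.3989 0.4872 0.04  ] [[0.446, 0.496], [0.446, 0.475], [0.349, 0.477], [0.352, 0.498]]
red [226.5 259.4] 30.0 [0.7368 0.1076 0.04  ] [[0.745, 0.086], [0.738, 0.086], [0.729, 0.129], [0.735, 0.129]]
loop far mid [ 0.6223 -0.2142  0.016 ]
shank [ 0.5466 -0.2199  0.013 ]
pointer [0.8109 0.0827 0.042 ]
railL a [0.7293 0.0946 0.04  ]
railL b [0.9453 0.1268 0.04  ]
railR a [ 0.7453 -0.0128  0.04  ]
railR b [0.973  0.0158 0.04  ]
```

```bash
python3 - <<'E'
from h import *
cam=load("scene0")
print(ray(cam,[(100,232),(147,160),(20,200)],0).round(3), ray(cam,[(88,158),(130,112),(55,100)],.15).round(3))
print(proj(cam,[[.204,-.59,.22],[.3,-.47,.2],[.3,-.47,0]]).round())
E
```

```text
[[ 0.615 -0.574  0.   ]
 [ 0.358 -0.566  0.   ]
 [ 0.583 -0.832  0.   ]] [[ 0.498 -0.607  0.15 ]
 [ 0.326 -0.582  0.15 ]
 [ 0.341 -0.795  0.15 ]]
[[140.  60.]
 [168.  99.]
 [186. 152.]]
```

```bash
python3 -m pendant '[[[0,0,0.1],[-0.1,-0.06,0],1],[[0,0,0.2],[-0.17,-0.1,0],1],[[0,0,0.285],[-0.2,-0.13,0],1],[[0,0,0.285],[-0.22,-0.2,0],1],[[0,0,0.285],[-0.235,-0.28,0.02],1],[[0,0,0.285],[-0.25,-0.36,0.04],1],[[0,0,0.285],[-0.25,-0.38,0.05],1],[[0,0,0.285],[-0.25,-0.38,0.05],1],[[0,0,0.285],[-0.25,-0.38,0.05],1],[[0,0,0.285],[-0.25,-0.38,0.05],1]]' 
python3 - <<'E'
from h import *
state(); snap("wrist","w1")
E
```

```text
clock: 1.1
tool_pos: [0.4846, -0.2266, 0.1686]
eef_rot: [0.725, -0.688, -0.0, -0.001]
contact_force: [-0.0, -0.1, 0.3]
opening: 1.002
t 1.1 p [ 0.4846 -0.2266  0.1686] rx [ 0.052 -0.999 -0.002] z [ 0.001  0.002 -1.   ] F [-0.03 -0.09  0.28] o 1.002 q [ 0.38  0.64 -0.05  1.89  0.05  0.61 -1.22]
```

View pics/w1.png

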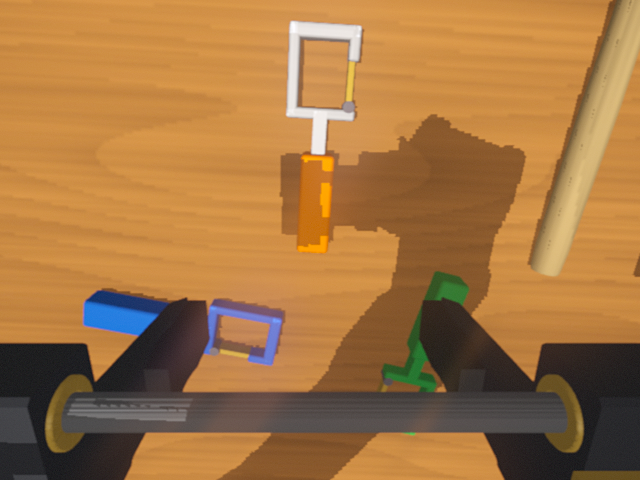

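The wrist view shows the orange handle at about (316,203) and the white loop spanning (290–360, 22–118), with the gate on its right. Two decoys lie nearer the gripper.

```bash
python3 - <<'E'
from h import *
cam=load("w1"); im=cam[0]
c=blobs(mask(im,(5,170,130),(17,255,255))*(1),6,300)
for b in c:
    x,y,w,h=cv2.boundingRect(b)
    if w>100: continue
    print(x,y,w,h,ray(cam,cv2.boxPoints(cv2.minAreaRect(b)),.026).round(4).tolist())
# loop outer corners and handle top corners by pixel (z .016/.026)
print(ray(cam,[(293,22),(361,27),(288,116),(353,119)],.016).round(4))
print(ray(cam,[(303,156),(333,156),(299,250),(326,250)],.026).round(4))
print("px of tcp on handle plane",proj(cam,[[.4846,-.2266,.02]]), "decoys", ray(cam,[(210,302),(284,315),(465,290),(435,275)],.015).round(3))
E
```

```text
587 55 53 152 [[0.505, -0.4416, 0.026], [0.6143, -0.4488, 0.026], [0.6058, -0.4849, 0.026], [0.494, -0.4821, 0.026]]
125 434 74 46 [[0.2565, -0.0543, 0.026], [0.2602, -0.1254, 0.026], [0.202, -0.123, 0.026], [0.1981, -0.0485, 0.026]]
582 207 58 32 [[0.5038, -0.4384, 0.026], [0.5062, -0.4835, 0.026], [0.4807, -0.4916, 0.026], [0.4783, -0.4453, 0.026]]
[[ 0.624  -0.2047  0.016 ]
 [ 0.6233 -0.2532  0.016 ]
 [ 0.5602 -0.2032  0.016 ]
 [ 0.5606 -0.2527  0.016 ]]
[[ 0.532  -0.2161  0.026 ]
 [ 0.5332 -0.2388  0.026 ]
 [ 0.4559 -0.2161  0.026 ]
 [ 0.4571 -0.2382  0.026 ]]
px of tcp on handle plane [[313.61269531 215.00590603]] decoys [[ 0.399 -0.139  0.015]
 [ 0.389 -0.205  0.015]
 [ 0.422 -0.363  0.015]
 [ 0.435 -0.335  0.015]]
```

```bash
python3 -m pendant '[[[0,0,0.055],[0.001,-0.009,0.05],1],[[0,0,0.055],[0.001,-0.009,0.1],1],[[0,0,0.055],[0.001,-0.009,0.135],1],[[0,0,0.055],[0.001,-0.009,0.157],1],[[0,0,0.055],[0.001,-0.009,0.157],1],[[0,0,0.055],[0.001,-0.009,0.157],0.2],[[0,0,0.055],[0.001,-0.009,0.157],0],[[0,0,0.055],[0.001,-0.009,0.157],0],[[0,0,0.055],[0.001,-0.009,0.157],0],[[0,0,0.055],[0.001,-0.009,0.157],0]]' 45
python3 -m pendant '[[[0,0,0],[0,0,0],0],[[0,0,0],[0,0,-0.04],0],[[0,0,0],[0,0,-0.09],0],[[0,0,0],[0,0,-0.13],0],[[0,0,0],[0,0,-0.15],0],[[0,0,0],[0,0,-0.15],0]]'
python3 - <<'E'
from h import *
state(); snap("wrist","w2")
E
```

```text
clock: 2.15
tool_pos: [0.4912, -0.2311, 0.0133]
eef_rot: [-0.705, 0.71, -0.001, 0.0]
contact_force: [0.4, -0.7, -1.1]
opening: 0.571
clock: 2.75
tool_pos: [0.4927, -0.2318, 0.1657]
eef_rot: [-0.704, 0.71, -0.003, 0.001]
contact_force: [0.2, -0.5, 0.2]
opening: 0.023
t 2.75 p [ 0.4927 -0.2318  0.1657] rx [-0.007 -1.     0.003] z [ 0.006 -0.003 -1.   ] F [ 0.21 -0.53  0.22] o 0.023 q [ 0.38  0.65 -0.03  1.88  0.04  0.6  -1.26]
```

View pics/w2.png

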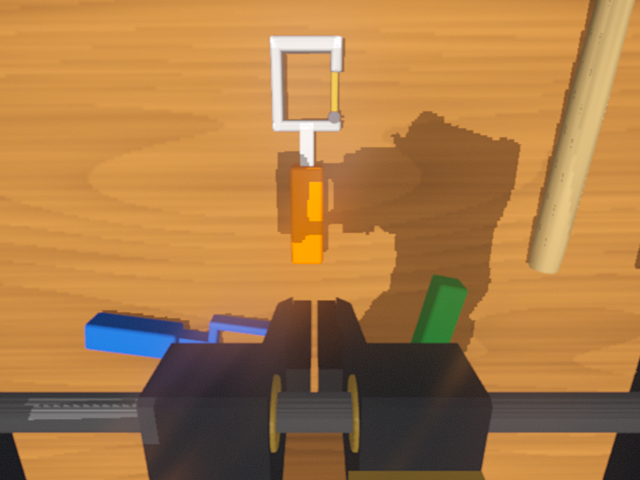

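The fingers hadn't finished closing before I lifted, so the hook stayed on the bench. Its handle is now at (307,215), still straight. I'll re-measure and retry.

```bash
python3 - <<'E'
from h import *
cam=load("w2")
print(ray(cam,[(292,167),(323,167),(291,263),(322,263)],.026).mean(0).round(4),ray(cam,[(270,36),(343,36),(272,131),(342,131)],.016).round(4))
E
python3 -m pendant '[[[0,0,0],[0,0,0],1],[[0,0,0],[0,0,0],1],[[0,0,0],[0,0,0],1],[[0,0,0],[0,0,0],1],[[0,0,0],[0,0,0],1],[[0,0,0],[0,0,0],1],[[0,0,0],[0,0,0],1],[[0,0,0],[0,0,0],1]]'
```

```text
[ 0.4943 -0.2272  0.026 ] [[ 0.6247 -0.2024  0.016 ]
 [ 0.6244 -0.2544  0.016 ]
 [ 0.5595 -0.2012  0.016 ]
 [ 0.5591 -0.2546  0.016 ]]
clock: 3.6
tool_pos: [0.4908, -0.2309, 0.1626]
eef_rot: [-0.705, 0.71, -0.0, 0.0]
contact_force: [-0.3, -0.3, -0.4]
opening: 0.708
```

```bash
python3 -m pendant '[[[0,0,0],[-0.0035,-0.002,0.04],1],[[0,0,0],[-0.0035,-0.002,0.08],1],[[0,0,0],[-0.0035,-0.002,0.12],1],[[0,0,0],[-0.0035,-0.002,0.15],1],[[0,0,0],[-0.0035,-0.002,0.15],1],[[0,0,0],[-0.0035,-0.002,0.15],0],[[0,0,0],[-0.0035,-0.002,0.15],0],[[0,0,0],[-0.0035,-0.002,0.15],0],[[0,0,0],[-0.0035,-0.002,0.15],0],[[0,0,0],[-0.0035,-0.002,0.15],0]]' 45
python3 -m pendant '[[[0,0,0],[0,0,0],0],[[0,0,0],[0,0,0],0],[[0,0,0],[0,0,0],0],[[0,0,0],[0,0,0],0],[[0,0,0],[0,0,0],0],[[0,0,0],[0,0,0],0]]'
```

```text
clock: 4.6
tool_pos: [0.4932, -0.2276, 0.0134]
eef_rot: [-0.705, 0.71, -0.001, 0.0]
contact_force: [0.8, 0.4, -0.2]
opening: 0.568
clock: 5.2
tool_pos: [0.4927, -0.2274, 0.0125]
eef_rot: [-0.705, 0.71, 0.0, -0.0]
contact_force: [-0.7, -0.2, -0.9]
opening: 0.029
```

```bash
python3 - <<'E'
from h import *
state(); im=snap("scene","s3")[0]; w=snap("wrist","w3")[0]
a=cv2.resize(im[130:310,140:340],(500,450)); b=w[0:480,150:490]
b=cv2.resize(b,(300,450)); cv2.imwrite("pics/c3.png",np.hstack([a,b])[:,:,::-1])
E
```

```text
t 5.2 p [ 0.4927 -0.2274  0.0125] rx [-0.007 -1.     0.   ] z [-0. -0. -1.] F [-0.72 -0.21 -0.91] o 0.029 q [ 0.36  0.92 -0.02  1.95  0.05  0.28 -1.28]
```

View pics/c3.png

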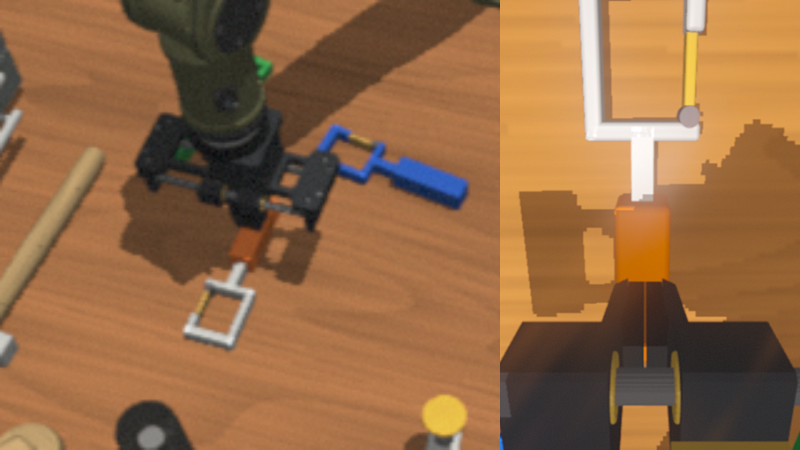

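```bash
python3 - <<'E'
from h import *
cam=load("w3"); c=np.array([.4927,-.2274,.0125])
for d in([0,0,-.008],[0,0,0],[.009,0,-.008],[.009,0,0.011],[.009,0,.03],[-.009,0,-.008]): print(d,proj(cam,c+d).round())
print("hook", proj(cam,[[.533,-.214,.026],[.533,-.24,.026],[.4535,-.227,.026]]).round())
print("cam",(-cam[2].T@cam[3]).round(3))
s=r.snapshot("wrist"); print(np.round(s["T_tool_cam"],3))
cs=load("s3"); print(proj(cs,[c,c+[0,0,.1]]).round(), "crop", ((proj(cs,[c,c+[0,0,.03]])-[140,130])*2.5).round())
E
```

```text
[0, 0, -0.008] [[313. 291.]]
[0, 0, 0] [[313. 298.]]
[0.009, 0, -0.008] [[313. 273.]]
[0.009, 0, 0.011] [[313. 291.]]
[0.009, 0, 0.03] [[313. 313.]]
[-0.009, 0, -0.008] [[313. 307.]]
hook [[278. 222.]
 [344. 221.]
 [313. 389.]]
cam [ 0.576 -0.228  0.177]
[[ 1.    -0.001  0.001  0.   ]
 [ 0.     0.947  0.321 -0.083]
 [-0.001 -0.321  0.947 -0.165]
 [ 0.     0.     0.     1.   ]]
[[241. 223.]
 [235. 200.]] crop [[252. 231.]
 [248. 215.]]
```

```bash
python3 - <<'E'
from h import *
cam=snap("side","d3"); c=np.array([.4927,-.2274,.0125])
print(proj(cam,[c,c+[0,0,-.008],[.4935,-.227,.013],[.4535,-.227,.013],[.5335,-.227,.013]]).round())
im=cam[0][120:240,270:430]; im=cv2.resize(im,(800,600),interpolation=cv2.INTER_CUBIC)
cv2.imwrite("pics/c4.png",im[:,:,::-1])
E
```

```text
[[347. 202.]
 [347. 205.]
 [346. 202.]
 [362. 202.]
 [331. 202.]]
```

View pics/c4.png

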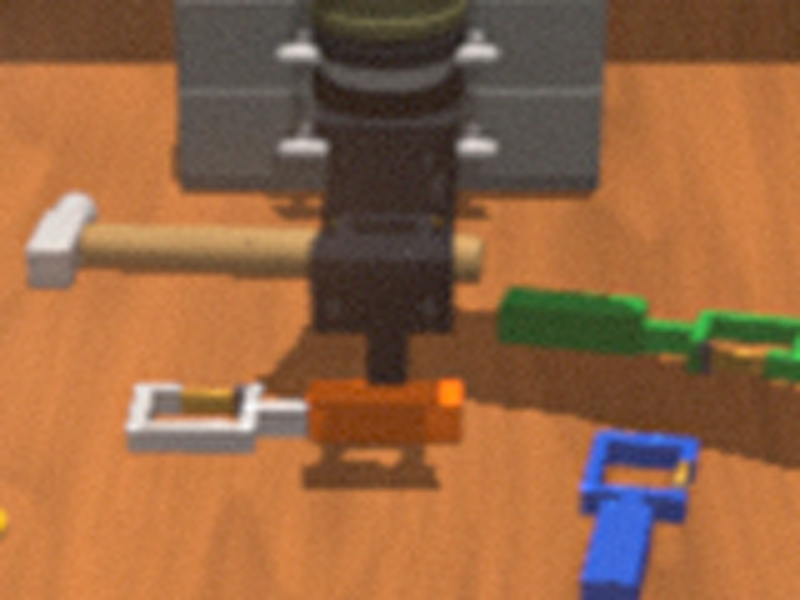

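```bash
python3 - <<'E'
from h import *
for f in("w2","w3"):
    cam=load(f); im=cam[0]
    hsv=cv2.cvtColor(im,cv2.COLOR_RGB2HSV)
    m=((hsv[...,1]<90)&(hsv[...,2]>150)).astype(np.uint8)*255
    m[:, :200]=0; m[:,420:]=0; m[300:]=0
    for b in blobs(m,2,100):
        q=cv2.boxPoints(cv2.minAreaRect(b)); print(f,cv2.boundingRect(b))
    # expected hook corners with hook at (.4925,-.2275), yaw 0
    P=np.array([[.066,.026,.016],[.066,-.026,.016],[.132,.026,.016],[.132,-.026,.016],[.04,.013,.026],[.04,-.013,.026]])+[.4925,-.2275,0]
    print(proj(cam,P).round().tolist())
    for rr in (130,140,150,160,170) if f=="w3" else (125,): print(rr,np.flatnonzero(m[rr])[[0,-1]] if m[rr].any() else None)
    for rr in (225,240,260):
        k=np.flatnonzero((hsv[rr,200:420,1]>200)&(hsv[rr,200:420,0]<17)&(hsv[rr,200:420,0]>10)&(hsv[rr,200:420,2]>180))+200; print("or",rr,k[[0,-1]] if len(k) else None)
E
```

```text
w2 (269, 36, 74, 131)
[[272.0, 132.0], [341.0, 132.0], [269.0, 36.0], [342.0, 36.0], [290.0, 168.0], [324.0, 168.0]]
125 [272 340]
or 225 [291 322]
or 240 [292 322]
or 260 [322 322]
w3 (239, 0, 138, 215)
w3 (360, 0, 24, 35)
[[247.0, 154.0], [377.0, 153.0], [235.0, -41.0], [386.0, -43.0], [280.0, 223.0], [345.0, 223.0]]
130 [246 375]
140 [246 376]
150 [251 371]
160 [298 324]
170 [298 324]
or 225 None
or 240 [333 341]
or 260 [282 340]
```

```bash
python3 - <<'E'
from h import *
cam=load("w1"); s=r.snapshot("wrist"); T=np.linalg.inv(np.array(s["T_tool_cam"])); K=cam[1]; print(K.round(1).tolist())
for y in(-.009,.009):
  for z in(.008,0,-.011,-.02,-.03):
    P=np.array([[-.044,y,z],[.044,y,z],[-.0615,y,z]]); c=(T[:3,:3]@P.T).T+T[:3,3]; u=(K@c.T).T; print(y,z,(u[:,:2]/u[:,2:]).round().tolist())
im=cam[0]; g=cv2.cvtColor(im,cv2.COLOR_RGB2GRAY)
for rr in range(296,345,6):
    row=g[rr,100:320]<60; k=np.flatnonzero(row)+100; row2=np.flatnonzero(g[rr,400:520]<60)+400
    print(rr,k[[0,-1]] if len(k) else None,row2[[0,-1]] if len(row2) else None)
E
```

```text
[[397.9, 0.0, 314.0], [0.0, 397.9, 241.6], [0.0, 0.0, 1.0]]
-0.009 0.008 [[220.0, 273.0], [406.0, 273.0], [182.0, 273.0]]
-0.009 0 [[216.0, 280.0], [410.0, 280.0], [177.0, 280.0]]
-0.009 -0.011 [[210.0, 291.0], [416.0, 291.0], [169.0, 291.0]]
-0.009 -0.02 [[204.0, 301.0], [422.0, 300.0], [161.0, 301.0]]
-0.009 -0.03 [[197.0, 313.0], [429.0, 313.0], [151.0, 313.0]]
0.009 0.008 [[222.0, 307.0], [404.0, 307.0], [186.0, 307.0]]
0.009 0 [[219.0, 316.0], [407.0, 315.0], [181.0, 316.0]]
0.009 -0.011 [[213.0, 328.0], [413.0, 328.0], [173.0, 328.0]]
0.009 -0.02 [[208.0, 339.0], [418.0, 339.0], [166.0, 339.0]]
0.009 -0.03 [[202.0, 353.0], [424.0, 353.0], [157.0, 353.0]]
296 [100 130] None
302 [100 204] [423 455]
308 [132 201] [422 463]
314 [159 200] [421 468]
320 [154 197] [420 473]
326 [148 193] [420 479]
332 [143 191] [419 484]
338 [137 189] [418 490]
344 [132 188] [422 496]
```

Rendered fingertips sit about 18 mm *behind* the reported TCP, not 8 mm ahead. Both the wrist geometry and the side view show this, so the fingers closed above the handle. I'll open and go about 23 mm lower while watching the force.

```bash
python3 -m pendant '[[[0,0,0],[0,0,0],1],[[0,0,0],[0,0,0],1],[[0,0,0],[0,0,0],1],[[0,0,0],[0,0,0],1],[[0,0,0],[0,0,0],1],[[0,0,0],[0,0,0],1],[[0,0,0],[0,0,0],1],[[0,0,0],[0,0,0.005],1],[[0,0,0],[0,0,0.01],1],[[0,0,0],[0,0,0.01],1]]'
python3 -m pendant '[[[0,0,0],[0,0,0.004],1],[[0,0,0],[0,0,0.008],1],[[0,0,0],[0,0,0.012],1],[[0,0,0],[0,0,0.012],1]]'
```

```text
clock: 6.45
tool_pos: [0.4922, -0.2271, 0.0017]
eef_rot: [-0.705, 0.71, 0.001, -0.0]
contact_force: [-0.4, -0.5, -0.2]
opening: 0.886
clock: 6.85
tool_pos: [0.4924, -0.2272, -0.0101]
eef_rot: [-0.705, 0.71, 0.0, -0.0]
contact_force: [0.7, 0.2, 0.3]
opening: 0.999
```

```bash
python3 -m pendant '[[[0,0,0],[0,0,0.002],0],[[0,0,0],[0,0,0.002],0],[[0,0,0],[0,0,0.002],0],[[0,0,0],[0,0,0.002],0],[[0,0,0],[0,0,0.002],0],[[0,0,0],[0,0,0.002],0],[[0,0,0],[0,0,0.002],0],[[0,0,0],[0,0,0.002],0],[[0,0,0],[0,0,0.002],0],[[0,0,0],[0,0,0.002],0]]' 45
```

```text
clock: 7.85
tool_pos: [0.4927, -0.2272, -0.0114]
eef_rot: [-0.705, 0.71, 0.0, 0.0]
contact_force: [-0.2, -0.0, 0.9]
opening: 0.292
```

```bash
python3 -m pendant '[[[0,0,0],[0,0,-0.03],0],[[0,0,0],[0,0,-0.07],0],[[0,0,0],[0,0,-0.11],0],[[0,0,-0.02],[-0.03,-0.01,-0.14],0],[[0,0,-0.05],[-0.07,-0.02,-0.15],0],[[0,0,-0.08],[-0.11,-0.03,-0.15],0],[[0,0,-0.1],[-0.15,-0.04,-0.15],0],[[0,0,-0.12],[-0.19,-0.05,-0.15],0],[[0,0,-0.14],[-0.23,-0.06,-0.15],0],[[0,0,-0.14],[-0.26,-0.07,-0.15],0]]'
python3 - <<'E'
from h import *
state(); snap("wrist","w4")
E
```

```text
clock: 8.85
tool_pos: [0.5641, 0.0355, 0.1381]
eef_rot: [0.754, -0.657, -0.001, 0.0]
contact_force: [0.4, -0.1, -2.1]
opening: 0.288
t 8.85 p [0.5641 0.0355 0.1381] rx [ 0.136 -0.991 -0.001] z [-0.001  0.001 -1.   ] F [ 0.4  -0.15 -2.08] o 0.288 q [-0.14  0.72 -0.    1.83 -0.    0.59 -1.58]
```

View pics/w4.png

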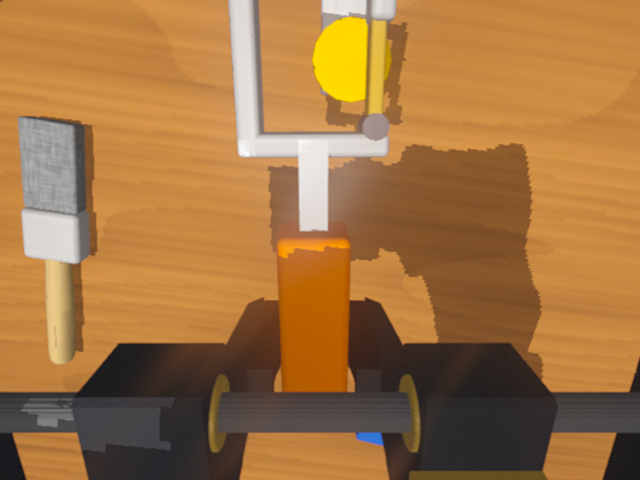

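The orange hook is held straight in the jaws (loop's near bar at row 145, shank at column 314). The yellow disc is at (352,60).

```bash
python3 - <<'E'
from h import *
cam=load("w4"); b=blobs(mask(cam[0],(24,200,200),(32,255,255)),1)[0]; print(cv2.boundingRect(b),cv2.fitEllipse(b))
print(ray(cam,[(352,60)],.085).round(4))
T=Ro.from_quat([0.754,-0.657,-.001,0]).as_matrix(); p=np.array([.5641,.0355,.1381])
ex,ey=-T[:,1],-T[:,0]
for X in([.066,0,.016],[.066,.026,.016],[.04,0,.026],[.076,-.021,.016]): print(X,proj(cam,p+X[0]*ex+X[1]*ey+[0,0,X[2]+.0114]).round())
o=p; P=ray(cam,[(352,60)],.085)[0]-p; print("pin in hook",P@ex,P@ey)
E
```

```text
(312, 17, 56, 85) ((342.27587890625, 59.10765838623047), (56.08416748046875, 88.90331268310547), 1.884855031967163)
[[0.671  0.0306 0.085 ]]
[0.066, 0, 0.016] [[313. 160.]]
[0.066, 0.026, 0.016] [[236. 160.]]
[0.04, 0, 0.026] [[313. 242.]]
[0.076, -0.021, 0.016] [[376. 129.]]
pin in hook 0.10524398942897767 -0.01956579572975848
```

```bash
python3 -m pendant '[[[0,0,0],[-0.025,-0.003,0],0],[[0,0,0],[-0.043,-0.006,0],0],[[0,0,0],[-0.043,-0.006,0.02],0],[[0,0,0],[-0.043,-0.006,0.05],0],[[0,0,0],[-0.043,-0.006,0.08],0],[[0,0,0],[-0.043,-0.006,0.1],0],[[0,0,0],[-0.043,-0.006,0.101],0],[[0,0,0],[-0.043,-0.006,0.101],0],[[0,0,0],[-0.043,-0.006,0.101],0]]'
python3 - <<'E'
from h import *
s=state(); snap("wrist","w5"); snap("scene","s5")
cam=load("s5"); a=cv2.resize(cam[0][260:440,240:360],(400,600),interpolation=cv2.INTER_CUBIC); b=cv2.resize(load("w5")[0],(400,300)); b=np.vstack([b,np.zeros((300,400,3),np.uint8)])
cv2.imwrite("pics/c5.png",np.hstack([a,b])[:,:,::-1])
E
```

```text
clock: 9.8
tool_pos: [0.5657, 0.0755, 0.0386]
eef_rot: [0.752, -0.659, 0.001, -0.001]
contact_force: [0.4, 0.6, -2.3]
opening: 0.291
t 9.8 p [0.5657 0.0755 0.0386] rx [ 0.132 -0.991  0.   ] z [ 0.002  0.    -1.   ] F [ 0.35  0.64 -2.25] o 0.291 q [-0.22  0.89  0.    1.86 -0.01  0.39 -1.64]
```

View pics/c5.png

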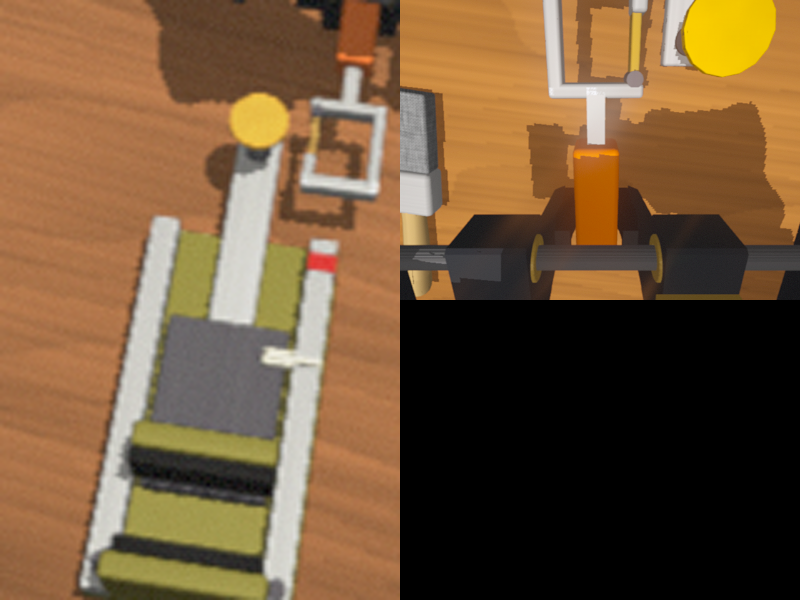

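Left crop: the held loop is level, just left of the disc at (260,120). The red band is at (322,262) and the white pointer at (290,357), its tip over the rail.

```bash
python3 - <<'E'
from h import *
cam=load("s5"); f=lambda x,y:(240+x*.3,260+y*.3)
pts=ray(cam,[f(322,262),f(290,357),f(312,360)],.04); print(pts.round(4))
e=ray(cam,[f(312,242),f(265,590),f(338,242),f(293,590),f(178,222),f(102,585),f(153,218),f(82,590)],.04)
for i in(0,2,4,6):
    d=e[i+1]-e[i]; print(np.arctan2(d[1],d[0]).round(3))
dt=ray(cam,[f(252,160),f(281,150),f(212,320),f(256,325)],.035); 
for i in(0,1):
    d=dt[i+2]-dt[i]; print("tongue",np.arctan2(d[1],d[0]).round(3))
for yaw in(.12,.14,.16):
    ex=np.array([np.cos(yaw),np.sin(yaw),0]); print(yaw,(pts-pts[0])@ex)
s=r.get_state(); T=Ro.from_quat(s["eef_rot"]).as_matrix(); p=np.array(s["tool_pos"])
c5=load("w5"); b=blobs(mask(c5[0],(24,200,200),(32,255,255)),1)[0]; (x,y),rr=cv2.minEnclosingCircle(b); print(x,y,rr)
P=ray(c5,[(x,y)],.085)[0]; print(P, "pin in hook",(P-p)@-T[:,1],(P-p)@-T[:,0], "scene pin:",(np.array([.671,.0325,.085])-p)@-T[:,1],(np.array([.671,.0325,.085])-p)@-T[:,0])
E
```

```text
[[0.7399 0.0965 0.04  ]
 [0.8076 0.093  0.04  ]
 [0.8056 0.1072 0.04  ]]
0.134
0.132
0.109
0.134
tongue 0.054
tongue 0.141
0.12 [0.         0.06675741 0.06645991]
0.14 [0.         0.06651269 0.06650189]
0.16 [0.         0.06624137 0.06651728]
532.0 50.5 80.74197387695312
[0.67016187 0.02957457 0.085     ] pin in hook 0.09746711319417908 -0.059391078951909475 scene pin: 0.09868478490427923 -0.05660219565052868
```

```bash
python3 -m pendant '[[[0,0,0],[0.01,0,0],0],[[0,0,0],[0.02,0,0],0],[[0,0,0],[0.027,0,0],0],[[0,0,0],[0.033,0,0],0],[[0,0,0],[0.039,0,0],0],[[0,0,0],[0.045,0,0],0],[[0,0,0],[0.051,0,0],0],[[0,0,0],[0.056,0,0],0],[[0,0,0],[0.059,0,0],0],[[0,0,0],[0.059,0,0],0]]'
python3 - <<'E'
from h import *
s=state(); c=snap("wrist","w6"); d=snap("side","d6")
b=blobs(mask(c[0],(24,200,200),(32,255,255)),1)[0]; (x,y),rr=cv2.minEnclosingCircle(b); print(x,y,rr)
T=Ro.from_quat(s["eef_rot"]).as_matrix(); P=ray(c,[(x,y)],.085)[0]-s["tool_pos"]; print(P@-T[:,1],P@-T[:,0])
a=cv2.resize(c[0][:240],(640,240)); e=cv2.resize(d[0][190:280,200:400],(640,288),interpolation=cv2.INTER_CUBIC)
cv2.imwrite("pics/c6.png",np.vstack([a,e])[:,:,::-1])
E
```

```text
clock: 10.9
tool_pos: [0.5724, 0.0161, 0.0374]
eef_rot: [0.752, -0.659, 0.0, 0.001]
contact_force: [-1.2, -0.1, -1.9]
opening: 0.293
t 10.9 p [0.5724 0.0161 0.0374] rx [ 0.131 -0.991  0.001] z [-0.001 -0.001 -1.   ] F [-1.19 -0.11 -1.86] o 0.293 q [-0.1   0.89 -0.01  1.85  0.02  0.4  -1.57]
306.2925720214844 41.54326248168945 76.54666900634766
0.09956835867081637 0.001729215395919949
```

View pics/c6.png

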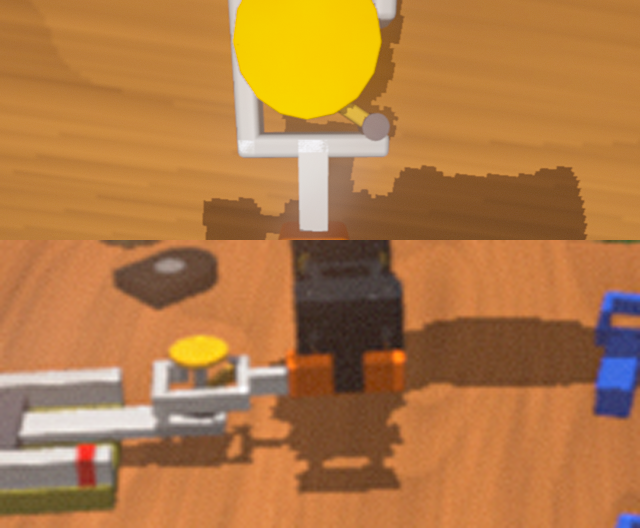

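The pin is inside the loop with the gate swung inward, as intended. Next I draw back so the gate shuts.

```bash
python3 -m pendant '[[[0,0,0],[0,0.005,0],0],[[0,0,0],[0,0.01,0],0],[[0,0,0],[0,0.015,0],0],[[0,0,0],[0,0.02,0],0],[[0,0,0],[0,0.022,0],0],[[0,0,0],[0,0.022,0],0],[[0,0,0],[0,0.022,0],0]]'
python3 - <<'E'
from h import *
s=state(); c=snap("wrist","w7")
b=blobs(mask(c[0],(24,200,200),(32,255,255)),1)[0]; (x,y),rr=cv2.minEnclosingCircle(b); print(x,y,rr,cv2.boundingRect(b))
cv2.imwrite("pics/c7.png",c[0][:260,150:480,::-1])
E
```

```text
clock: 11.7
tool_pos: [0.552, 0.0142, 0.0377]
eef_rot: [0.752, -0.659, 0.001, -0.001]
contact_force: [3.9, 0.7, -2.5]
opening: 0.289
t 11.7 p [0.552  0.0142 0.0377] rx [ 0.132 -0.991  0.   ] z [ 0.002  0.    -1.   ] F [ 3.9   0.71 -2.52] o 0.289 q [-0.1   0.88 -0.01  1.92  0.02  0.34 -1.57]
310.5 0.5 67.501953125 (243, 0, 136, 50)
```

View pics/c7.png

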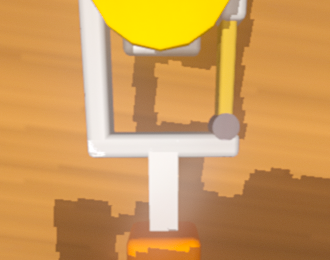

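The gate is straight across the mouth (shut), and the force is 3.9 N. I'll pull most of the way and then measure.

```bash
python3 -m pendant '[[[0,0,0],[0,0.008,0],0],[[0,0,0],[0,0.018,0],0],[[0,0,0],[0,0.028,0],0],[[0,0,0],[0,0.038,0],0],[[0,0,0],[0,0.046,0],0],[[0,0,0],[0,0.052,0],0],[[0,0,0],[0,0.056,0],0],[[0,0,0],[0,0.056,0],0],[[0,0,0],[0,0.056,0],0]]'
python3 - <<'E'
from h import *
s=state(); cam=snap("scene","s8"); d=snap("side","d8")
a=cv2.resize(cam[0][290:380,280:360],(534,600),interpolation=cv2.INTER_CUBIC)
e=cv2.resize(d[0][235:285,205:255],(266,266),interpolation=cv2.INTER_CUBIC)
g=np.zeros((600,266,3),np.uint8); g[:266]=e
cv2.imwrite("pics/c8.png",np.hstack([a,g])[:,:,::-1])
E
```

```text
clock: 12.65
tool_pos: [0.4992, 0.0074, 0.0379]
eef_rot: [0.753, -0.659, 0.002, -0.003]
contact_force: [7.5, 0.7, -5.2]
opening: 0.291
t 12.65 p [0.4992 0.0074 0.0379] rx [ 0.133 -0.991 -0.   ] z [ 0.007  0.001 -1.   ] F [ 7.48  0.66 -5.22] o 0.291 q [-0.1   0.85 -0.01  2.08  0.03  0.21 -1.57]
```

View pics/c8.png

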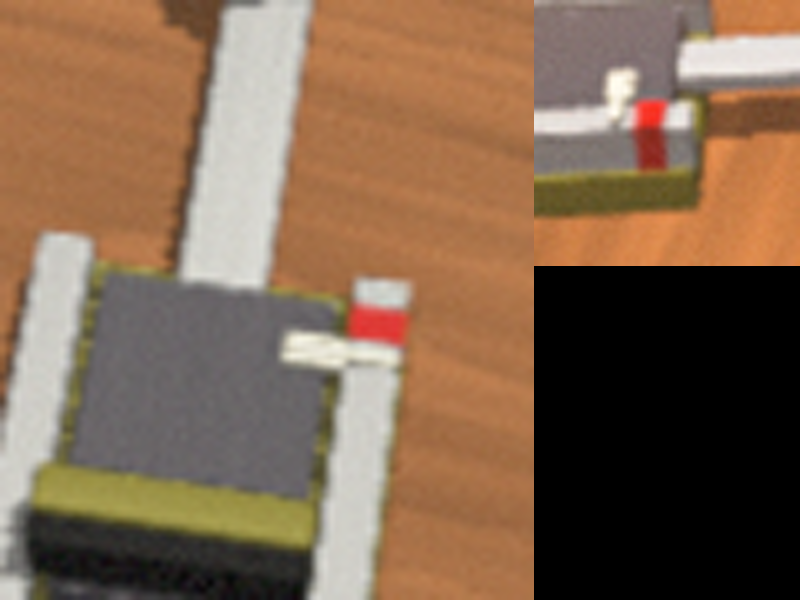

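Scene crop: the pointer tip at (375,354) sits just behind the red band, centred at (379,325). The side crop agrees it is short of the band, so I'll measure the gap.

```bash
python3 - <<'E'
from h import *
ex=np.array([np.cos(.134),np.sin(.134),0])
c=load("s8"); f=lambda x,y:(280+(x+.5)*.15-.5,290+(y+.5)*.15-.5)
q=ray(c,[f(379,325)],.04)[0]; p=ray(c,[f(375,354)],.043)[0]; print("scene gap",(p-q)@ex, q,p)
d=load("d8"); k=50/266; g=lambda x,y:(205+(x-534+.5)*k-.5,235+(y+.5)*k-.5)
im=d[0]; h=cv2.cvtColor(im,cv2.COLOR_RGB2HSV)
q2=ray(d,[g(652,113)],.04)[0]; p2=ray(d,[g(615,115)],.043)[0]; print("side gap",(p2-q2)@ex,q2,p2)
print("red cols side",[(rr,(np.flatnonzero((h[rr,210:245,0]<6)&(h[rr,210:245,1]>170))+210).tolist()) for rr in range(252,267,2)])
for rr in range(246,262): print(rr,im[rr,216:236].mean(1).astype(int).tolist())
E
```

```text
scene gap 0.011225602246966941 [0.73943281 0.09596949 0.04      ] [0.75056207 0.09743735 0.043     ]
side gap 0.013979910099759196 [0.73915353 0.09309581 0.04      ] [0.75234355 0.09989325 0.043     ]
red cols side [(252, []), (254, [225, 226, 227, 228]), (256, [225, 226, 227, 228]), (258, [225, 226, 227]), (260, [225, 226, 227, 228]), (262, [225, 226, 227, 228]), (264, [225, 226, 227, 228]), (266, [])]
246 [120, 119, 119, 117, 117, 114, 114, 117, 116, 117, 121, 120, 123, 118, 112, 121, 201, 230, 226, 226]
247 [123, 118, 117, 126, 135, 132, 146, 135, 124, 117, 120, 119, 120, 121, 107, 125, 204, 234, 233, 230]
248 [119, 117, 130, 181, 197, 203, 213, 195, 150, 120, 120, 121, 119, 119, 111, 118, 203, 230, 230, 226]
249 [122, 114, 156, 225, 242, 242, 233, 216, 161, 120, 114, 116, 116, 119, 107, 106, 168, 183, 177, 174]
250 [115, 116, 162, 237, 247, 243, 222, 189, 140, 113, 112, 117, 117, 118, 103, 95, 126, 130, 133, 129]
251 [115, 120, 171, 240, 246, 244, 238, 196, 136, 110, 115, 117, 116, 113, 109, 91, 100, 106, 106, 112]
252 [116, 124, 181, 235, 246, 241, 234, 191, 129, 115, 115, 116, 
[... 257 characters left out ...]
 220, 240, 244, 210, 193, 190, 155, 119, 112, 108, 114, 142, 195, 214, 224, 220, 178, 133]
256 [217, 223, 225, 239, 238, 196, 197, 203, 160, 121, 113, 113, 116, 157, 203, 224, 226, 221, 167, 126]
257 [224, 225, 218, 199, 177, 174, 205, 199, 157, 116, 110, 107, 119, 166, 211, 229, 229, 222, 168, 127]
258 [221, 218, 206, 168, 143, 183, 207, 188, 137, 102, 97, 100, 117, 173, 207, 223, 223, 209, 158, 116]
259 [180, 180, 167, 147, 131, 145, 145, 126, 98, 78, 77, 74, 88, 123, 147, 154, 154, 147, 119, 100]
260 [134, 130, 127, 128, 121, 121, 113, 101, 87, 75, 69, 67, 77, 93, 111, 121, 120, 115, 105, 96]
261 [114, 118, 118, 117, 120, 120, 120, 110, 86, 76, 71, 69, 75, 92, 112, 117, 119, 113, 105, 91]
```

```bash
python3 -m pendant '[[[0,0,0],[0,0.004,0],0],[[0,0,0],[0,0.008,0],0],[[0,0,0],[0,0.0115,0],0],[[0,0,0],[0,0.0125,0],0],[[0,0,0],[0,0.0125,0],0],[[0,0,0],[0,0.0125,0],0],[[0,0,0],[0,0.0125,0],0]]'
python3 - <<'E'
from h import *
s=state(); cam=snap("scene","s9"); d=snap("side","d9"); w=snap("wrist","w9")
a=cv2.resize(cam[0][310:370,310:350],(400,600),interpolation=cv2.INTER_CUBIC)
e=cv2.resize(d[0][240:270,205:245],(400,300),interpolation=cv2.INTER_CUBIC)
g=np.vstack([e,cv2.resize(w[0][:270,140:500],(400,300))])
cv2.imwrite("pics/c9.png",np.hstack([a,g])[:,:,::-1])
E
```

```text
clock: 13.45
tool_pos: [0.4879, 0.006, 0.0379]
eef_rot: [0.753, -0.658, 0.003, -0.003]
contact_force: [8.6, 1.1, -6.0]
opening: 0.29
t 13.45 p [0.4879 0.006  0.0379] rx [ 0.133 -0.991 -0.   ] z [ 0.009  0.001 -1.   ] F [ 8.6   1.13 -6.05] o 0.29 q [-0.1   0.84 -0.01  2.12  0.03  0.17 -1.57]
```

View pics/c9.png

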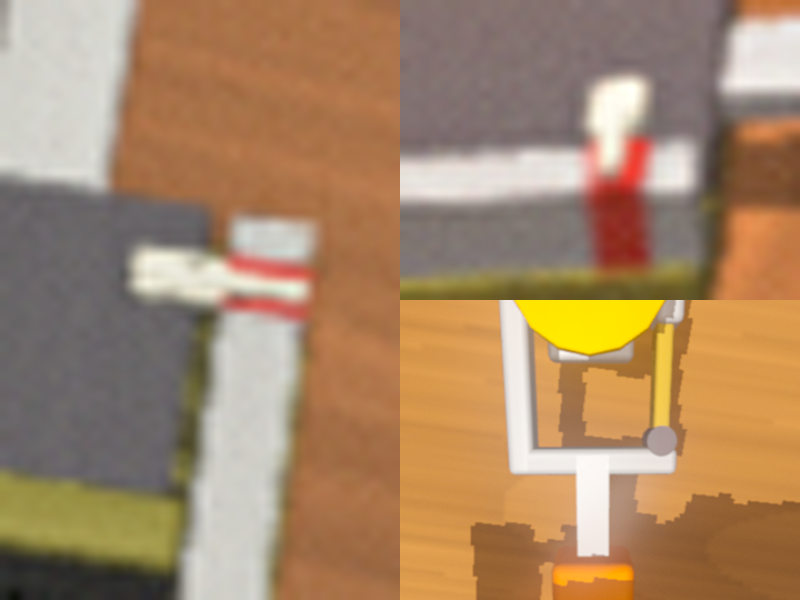

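The pointer is over the band in both views and the gate is shut. Allowing for parallax, both views put it about 1 mm short, so I'll trim by 1 mm, hold and check for drift.

```bash
python3 -m pendant '[[[0,0,0],[0,0.001,0],0],[[0,0,0],[0,0.001,0],0],[[0,0,0],[0,0.001,0],0],[[0,0,0],[0,0.001,0],0],[[0,0,0],[0,0.001,0],0],[[0,0,0],[0,0.001,0],0],[[0,0,0],[0,0.001,0],0],[[0,0,0],[0,0.001,0],0]]'
python3 - <<'E'
from h import *
s=state(); d=snap("side","d10"); c=snap("scene","s10")
im=d[0]
def cen(row,lo,hi):
    v=row.astype(float); return
for n,cam,(y0,y1,x0,x1) in(("side",d,(250,262,218,236)),("scene",c,(325,350,325,345))):
    h=cv2.cvtColor(cam[0],cv2.COLOR_RGB2HSV)[y0:y1,x0:x1]; m=((h[...,0]<8)|(h[...,0]>172))&(h[...,1]>130); ys,xs=np.nonzero(m); print(n,"red",xs.mean()+x0,ys.mean()+y0,len(xs),xs.min()+x0,xs.max()+x0,ys.min()+y0,ys.max()+y0)
for rr in range(252,260): print(rr,d[0][rr,220:234,1].tolist())
for rr in range(332,344): print(rr,c[0][rr,332:342,1].tolist())
E
```

```text
clock: 14.4
tool_pos: [0.4873, 0.0058, 0.038]
eef_rot: [0.753, -0.658, 0.003, -0.004]
contact_force: [8.7, 1.2, -5.5]
opening: 0.29
t 14.4 p [0.4873 0.0058 0.038 ] rx [ 0.133 -0.991 -0.   ] z [ 0.01   0.001 -1.   ] F [ 8.65  1.24 -5.5 ] o 0.29 q [-0.1   0.84 -0.01  2.12  0.03  0.17 -1.57]
side red 226.55555555555554 258.44444444444446 27 224 229 254 261
scene red 336.53333333333336 339.1333333333333 15 332 340 336 341
252 [114, 114, 114, 132, 197, 235, 246, 234, 212, 155, 114, 108, 110, 107]
253 [100, 104, 103, 110, 153, 222, 243, 211, 147, 101, 101, 115, 126, 126]
254 [132, 129, 128, 117, 125, 213, 241, 179, 89, 78, 134, 165, 187, 186]
255 [210, 208, 204, 168, 150, 230, 240, 157, 69, 100, 183, 212, 222, 210]
256 [224, 226, 222, 188, 153, 205, 210, 133, 74, 121, 202, 226, 229, 219]
257 [223, 230, 226, 190, 132, 139, 141, 97, 67, 138, 208, 232, 231, 221]
258 [219, 223, 211, 167, 98, 63, 77, 55, 70, 153, 209, 221, 225, 208]
259 [158, 152, 140, 107, 66, 40, 39, 38, 58, 108, 145, 156, 150, 142]
332 [106, 161, 196, 191, 196, 204, 191, 175, 167, 139]
333 [104, 172, 209, 204, 204, 203, 204, 198, 188, 147]
334 [105, 160, 201, 201, 204, 208, 203, 209, 190, 144]
335 [133, 119, 151, 171, 187, 199, 201, 201, 177, 129]
336 [193, 125, 109, 110, 114, 123, 121, 120, 123, 106]
337 [230, 225, 224, 209, 184, 174, 137, 119, 107, 93]
338 [185, 206, 216, 225, 231, 230, 229, 223, 178, 110]
339 [136, 111, 119, 131, 148, 154, 165, 188, 173, 112]
340 [91, 84, 79, 79, 84, 87, 85, 105, 112, 109]
341 [153, 186, 188, 174, 151, 140, 107, 93, 92, 106]
342 [172, 202, 206, 204, 197, 199, 194, 161, 119, 115]
343 [182, 201, 207, 201, 208, 207, 203, 165, 107, 118]
```

```bash
python3 -c "
from plant import r
r.finish_job(); s=r.get_state(); print(s['clock'],s['tool_pos'],s['contact_force'],s['opening'])"
```

```text
the job is handed in; nothing more can be done
the job is handed in; nothing more can be done
```

I picked up the orange hook, clipped it round the pull pin and pulled the jaw open until the pointer stood over the red band. I handed the job in at about 14.5 s, still holding the hook. `finish_job()` reports no verdict, and no state could be read after it.

**Last checks before handing in:**
- **Gate:** it was shut after the draw-back, and again in the wrist view just before the final 1 mm trim.
- **Pull:** the wrist force was about 8.7 N along the pull.
- **Grip:** the gripper opening was 0.29 (about 26 mm), which matches the handle width, with a 45 N grip.
- **Pointer:** it was within about 1 mm of the band's middle, and the arm was steady. I did not measure the slide's speed or the movement of the other things on the bench.

**What failed or disagreed:**
- **First two grasps:** both closed on air. The first also lifted before the fingers had finished closing. The fingertips turned out to be about 18 mm behind the reported tool point, not 8 mm ahead as described. Going about 24 mm lower gave a good grip.
- **Pointer gap before the last pull:** the scene view gave 11 mm and the side view 14 mm. After the pull and the trim they agreed to about 1 mm, allowing for the pointer's height above the rail.

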